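# Pulse the chai spice mill

### The arm

A 6-joint arm with a two-finger parallel gripper is mounted at the origin on the work surface. World frame = base frame: x ahead of the robot, y to its left, z up, the work surface at z = 0. Lengths are in m, angles in rad, forces in N, time in s.
With the tool pointing down it reaches from about 0.375 to 0.9 m from the base axis. Payload 3.1 kg.
Tool frame: the origin (TCP) lies at the very end of the fingers, on their centre line; the grasp point (between the pads) lies robot.hold_point_z behind it (robot.hold_point_z is the distance from the TCP to the grasp point, in m); z points along the fingers, y is the direction in which the jaws open and shut (so a half turn about z gives the same grasp; the last joint's range is limited). The gripper opens to 85 mm and grips with 20 to 120 N. Pads are 22 mm wide; open, the fingers measure 114 mm over their backs; the gripper's body (76 mm by 85 mm) begins 54 mm behind the grasp point. The pads swing forward as they close: fully open they stand 13 mm farther back than shut.
Start: joints at [0.938, 0.527, 1.433, -0, 1.181, -0.178], TCP at [0.275, 0.561, 0.231] pointing down, gripper open.
Joint ranges: [-3.08, 3.08], [-0.75, 2.2], [0.22, 2.44], [-1.43, 4.57], [0, 2.65], [-2.85, 2.85]. Speed limits (rad/s): [2.79, 2.79, 3.14, 3.14, 3.14, 3.14].

### API

Orientations are given as [roll, pitch, yaw] about the fixed x, y, z axes, in that order (R = Rz(yaw) Ry(pitch) Rx(roll)).
In Python, from plant import robot, read_camera, camera_model, order gives the robot as it stands.
- The arm moves only by the tool servo_tool, never from a script. Its argument "increments" is a list of rows, each a list of 4 numbers: the shift along the tool's x, y, z in cm, then the turn about the tool's z in rad. A call has 1 to 8 rows; each row shifts and turns the commanded pose from where the row before left it, along the tool's axes as they then stand; what a row does not reach is not made up. A row lasts 1/12 s, in which the tool goes at most 41.7 mm and 7.16 degrees, less where a joint would pass 70% of its speed; a pose out of reach is approached as far as the arm can. A call with a gripper value outside its range is refused whole. "claw" is the opening, from 0 (shut) to 1 (fully open), set as the call begins (left out, the last holds). The fingers move at their own pace and stop on an object; "newtons" is the grip in N (left out, the last holds). Time passes only in rows, so rows that do not move let the fingers close. It gives the time, the measured TCP pose, the force and the opening at its end, in the units of the state.
- robot.get_obs(): the state, without advancing time (a new reading comes with each control period).
- read_camera(name): name is "side" or "top"; returns the picture (480x640x3 uint8, red, green, blue); there is no depth.
- camera_model(name): a dict with "vertical_fov" (degrees; the focal length in pixels is half the picture's height over the tangent of half this angle, whatever the lens; pixels are square), "cx", "cy" (the principal point, pixels), "position" and "rotation" of the camera in the world. Camera axes: x right, y down, z forward; pixel columns grow to the right and rows downward; lengths in m; the calibration is good to about 2 mm. A picture is of the moment at which its call begins. camera_model takes no time and is no camera call.
- order.close_job(): hands the job in, once; it reports no verdict.
The state is a dict: "time_s": time; "joint_positions": joint angles; "qd": joint speeds; "joint_torque": joint torques, N m; "eef_pos": TCP position; "eef_rot": TCP orientation; "wrist_force": force on the tool from outside, world axes, zero at the start; "torque": the same for the moment, N m; "gripper_width": opening from 0.0 (shut) to 1.0 (fully open).
Only numpy, scipy, OpenCV 4.12 (cv2) and the standard library are available. Lean on these libraries where they do the work, as an engineer would, in place of code of your own. Each camera call takes 0.05 s, during which the arm holds its last target. There are 200 camera calls.

### The job

Put the cinnamon stick and the nutmeg into the bowl of the spice mill. Then set the bayonet lid fully home in its mouth and twist it clockwise, against its spring, half way to the lock (about 45 degrees): that is the pulse position, well before it clicks at the end of the turn. Finish while holding the lid there, still gripped, and do not push over or shift the paper cups.

Things in the scene. Friction and masses are not known exactly. Their poses are not given: they have to be found in the camera images.
- mill: Spice mill, fixed: black motor foot (136 mm across) under an upright round steel bowl. Origin: centre of its underside on the counter; z up. Bowl floor at z = 50 mm, blade hub to 58 mm, rim top at 125 mm; bowl 100 mm inside, 120 mm outside. At the rim an inward flange (z 117 to 125 mm) narrows the mouth to 84 mm.
- mill_mouth (a point): Centre of the mill's mouth, level with the rim top, 125 mm above the counter; axes as the mill's. Two notches in the flange, opposite each other on this x axis (+x and -x), each 22 mm wide and reaching out to 100 mm across, let the lid's two lugs pass; the lid goes down only there. A short black rib on the bowl's outside marks each.
- collar (a joint): Collar under the flange that takes the lid's lugs and turns with them, rad: 0 = rest, under the notches; grows as the lid turns clockwise from above (its yaw falls); 0.785 = half way; locks near its end, 1.57. A spring drives it back (0.08 N m at 0, 0.19 at half way). 3 mm play at the lugs: it lags the lid by about 0.08. Turned lugs cannot lift out.
- lid: Loose steel bayonet lid, about 220 g, upright on its plug. Origin: centre of the plug's underside; z up; x along the handle. Plug 80 mm across, z 0 to 19 mm, foot tapered; disc 114 mm across, z 19 to 27 mm, rests on the rim when home (origin then 106 mm above the counter). Two lugs at the plug's foot on +x and -x: 96 mm across, 14 mm wide, z 0 to 8 mm.
- lid_handle (a point): Middle of the lid's black handle bar, 43 mm above the lid's origin. Bar 70 mm long (lid's x), 14 mm wide (y), z = 27 to 59 mm above the lid's origin; grip it across its width from above. The lugs enter the notches when the bar lies along the mill's x axis, either way round.
- cinnamon: Double-scrolled cinnamon stick lying flat, 60 mm long along its x axis, 22 mm wide (y), 12 mm high, 15 g. Origin: middle of its underside.
- nutmeg: Nutmeg, upright egg shape on a small flat foot, 27 mm across at 14 mm height, 30 mm high, 15 g. Origin: centre of its underside.
- cup_stack: Bystander: stack of four white paper cups upside down, 84 mm across, 133 mm high; leave alone. Origin: centre of its underside.
- cup_green: Bystander: green paper cup upside down, 84 mm across, 97 mm high; leave alone. Origin: centre of its underside.
Mind the look-alikes: they are no part of the job. What is shaped like the lid but blue or pink is not meant.

How it is judged:
On the way, in this order (a step that is already met when the one before it is completed fails the run):
1. cinnamon stick and nutmeg both lie in the mill's bowl (horizontal distance between each of cinnamon, nutmeg and mill below 0.05 m and z of each of cinnamon, nutmeg in the frame of mill below 0.1 m), for 0.2 s.
2. the lid is home in the mouth, not yet twisted (horizontal distance between lid and mill below 0.006 m and z of lid in the frame of mill below 0.109 m and value of joint collar below 0.3 rad), for 0.1 s.
At the end, for the whole second after the job is handed in: Both spices lie in the bowl; the lid is home in the mill's mouth (centred within 6 mm, at most 4.5 mm above its seat, level within 0.08 rad) and the gripper still holds it (over 2 N) with the collar standing still between 0.56 and 1.0 rad, half way being 0.785 (all of step 1 and value of joint collar between 0.56 and 1 rad and velocity of joint collar between -0.1 and 0.1 rad/s and horizontal distance between lid and mill below 0.006 m and z of lid in the frame of mill below 0.1105 m and angle between lid's own z axis and vertical below 0.08 rad and contact force between the fingers and lid above 2 N); the arm keeps its last pose, push and grip.
It fails at once if the lid was twisted on into the lock (collar past 1.3 rad) (value of joint collar above 1.3 rad).
It fails at once if a bystander was pushed over or shifted by more than 3 cm (distance of any of cup_stack, cup_green from where it was at the start of the episode above 0.03 m or angle between any of cup_stack, cup_green's own z axis and vertical above 0.5 rad).
It also fails if it takes over 72 s, if anything falls off the work surface, if the arm or the gripper's body presses on something with over 40 N, if the wrist force passes 120 N, or if a joint passes its speed limit or range.

## Working session

There is one attempt and no reset: what is moved stays moved. The work goes in short steps, Python scripts to look and compute and a tool call to move; the robot and the scene stay as the last step left them, time stands still between calls to the robot, and variables do not carry over. Pictures are saved under pics/ and viewed, about 8 in all and at most 12, crops included, and the job is handed in when it is done.

Besides the shell and the picture viewer there is one more tool, called after ">>>" as name([rows], argument=value, ...), one row to a line, values as JSON. servo_tool: Moves the arm, as the interface text tells. Its arguments: {"type":"object","properties":{"increments":{"type":"array","items":{"type":"array","items":{"type":"number"}}},"claw":{"type":"number"},"newtons":{"type":"number"}},"required":["increments"]}

```bash
mkdir -p pics; ls; python3 - <<'E'
from plant import robot, read_camera, camera_model
import cv2
for n in("top","side"):
    cv2.imwrite(f"pics/{n}0.png",read_camera(n)[:,:,::-1]); print(n,camera_model(n))
print(robot.get_obs(),robot.hold_point_z)
E
```

```text
pics
top {'vertical_fov': 54.897575683501486, 'cx': 322.13145919605887, 'cy': 248.7662814997016, 'position': array([0.39418641, 0.06134164, 0.9758903 ]), 'rotation': array([-2.99185843,  0.0148879 , -1.57949602])}
side {'vertical_fov': 53.457534863226805, 'cx': 313.4985708993288, 'cy': 234.63349644107188, 'position': array([ 0.46355496, -0.76024405,  0.59209196]), 'rotation': array([-2.1117238 ,  0.00913525, -0.06146871])}
{'time_s': 0.1, 'joint_positions': array([ 9.37511930e-01,  5.28327312e-01,  1.43376925e+00,  1.92718116e-05,
        1.18138473e+00, -1.78475623e-01]), 'qd': array([-0.0009222 , -0.00320805, -0.00320619,  0.00239351,  0.00032377,
        0.00082842]), 'joint_torque': array([-1.14941690e-04, -4.43302917e+01, -1.78585857e+01, -2.30340402e-04,
        3.90638597e-03,  2.48217276e-06]), 'eef_pos': array([0.2741312 , 0.56096951, 0.23046122]), 'eef_rot': array([-3.13973717e+00, -3.52821803e-04,  2.68677622e+00]), 'wrist_force': array([1.53684709, 0.0182509 , 0.38271164]), 'torque': array([-0.00278227, -0.01775902, -0.04232762]), 'gripper_width': 1.002658672092624} 0.0187
```

View pics/top0.png

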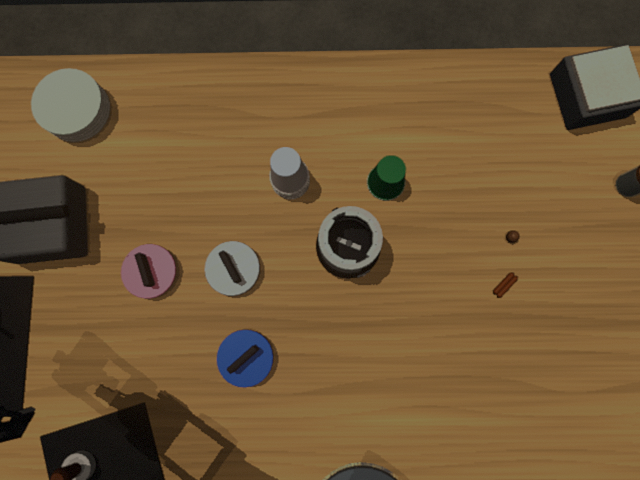

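View pics/side0.png

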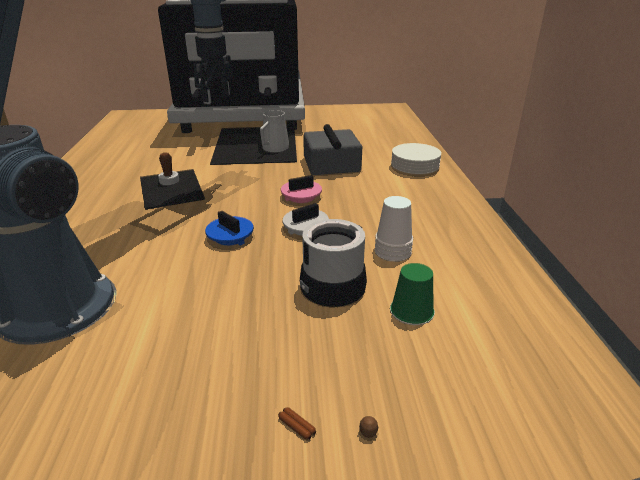

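Lid candidates in the top view are pink (149,271), steel (232,268) and blue (245,358). The steel one at (232,268) is the unpainted lid, so it should be the one meant. The mill is at (350,240), nutmeg at (512,237), cinnamon at (505,285), white cups at (288,170) and green cup at (388,178). I'll confirm in an enlarged crop and measure.

```bash
cat > h.py <<'E'
import numpy as np, cv2
from plant import robot, read_camera, camera_model
from scipy.spatial.transform import Rotation as Ro
def cam(n):
    c=camera_model(n); f=240/np.tan(np.radians(c["vertical_fov"]/2))
    return f,c["cx"],c["cy"],np.array(c["position"]),Ro.from_euler("xyz",c["rotation"]).as_matrix()
def p2w(n,u,v,z):
    f,cx,cy,p,R=cam(n); d=R@np.array([(u-cx)/f,(v-cy)/f,1]); return p+d*(z-p[2])/d[2]
def w2p(n,X):
    f,cx,cy,p,R=cam(n); q=R.T@(np.array(X)-p); return np.array([cx+f*q[0]/q[2],cy+f*q[1]/q[2]])
E
python3 - <<'E'
from h import *
t=cv2.imread("pics/top0.png"); s=cv2.imread("pics/side0.png")
o=np.zeros((600,800,3),np.uint8)
z=lambda i,k:cv2.resize(i,None,fx=k,fy=k,interpolation=cv2.INTER_CUBIC)
o[:360]=z(t[195:285,200:400],4); o[360:600,:180]=z(t[225:305,480:540],3)
o[360:495,200:560]=z(s[400:445,270:390],3)
cv2.imwrite("pics/crop1.png",o)
for n,u,v,h in [("top",512,237,.015),("side",369,427,.015),("top",505,285,.008),("side",297,423,.008),("top",232,268,.027),("top",351,235,.125),("side",333,234,.125),("side",306,222,.027),("top",286,159,.133),("top",391,167,.097),("side",397,203,.133),("side",416,273,.097)]:
    print(n,u,v,p2w(n,u,v,h).round(4))
# brown blobs
hsv=cv2.cvtColor(t,cv2.COLOR_BGR2HSV)
m=((hsv[:,:,2]<115)).astype(np.uint8); m[:, :470]=0; m[:200]=0; m[320:]=0
k,l,st,ce=cv2.connectedComponentsWithStats(m)
for i in range(1,k):
    if st[i,4]>30:
        print(st[i],ce[i],cv2.minAreaRect(np.argwhere(l==i)[:,::-1].astype(np.float32)))
E
```

```text
top 512 237 [ 0.5599 -0.3243  0.015 ]
side 369 427 [ 0.5628 -0.3308  0.015 ]
top 505 285 [ 0.4599 -0.3056  0.008 ]
side 297 423 [ 0.4621 -0.3119  0.008 ]
top 232 268 [0.4992 0.2612 0.027 ]
top 351 235 [0.5481 0.0187 0.125 ]
side 333 234 [0.5443 0.0157 0.125 ]
side 306 222 [0.5018 0.2395 0.027 ]
top 286 159 [0.695 0.14  0.133]
top 391 167 [ 0.6885 -0.064   0.097 ]
side 397 203 [0.6887 0.118  0.133 ]
side 416 273 [ 0.6828 -0.0831  0.097 ]
[629 200  11   4  32] [635.1875 201.1875] ((634.0, 201.5), (3.0, 10.0), 90.0)
[505 230  15  15 177] [512.03389831 236.70056497] ((512.0, 237.0), (14.0, 14.0), 90.0)
[492 272  27  26 338] [504.95857988 284.47633136] ((504.7500305175781, 284.75), (12.020814895629883, 29.698484420776367), 45.0)
```

View pics/crop1.png

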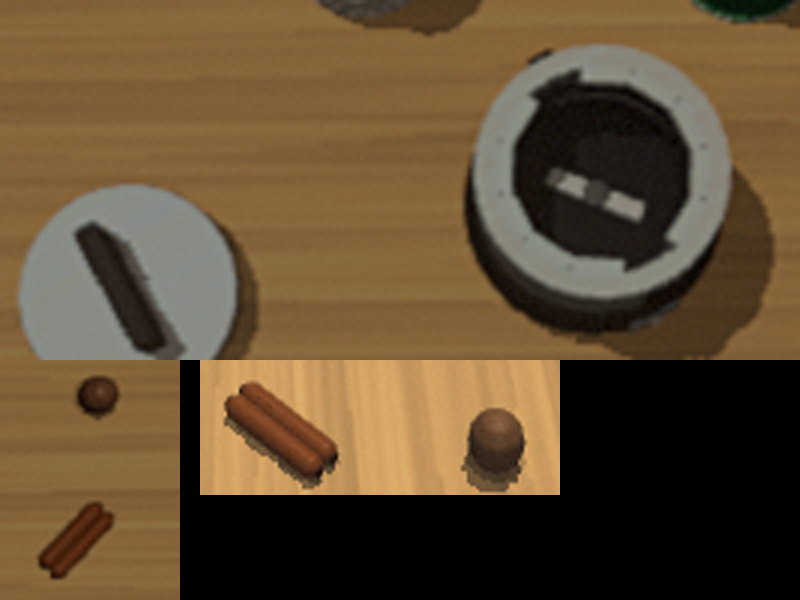

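The crop confirms the plain steel lid, with its bar at about −60° in the image. It also shows the mill notches at crop (555,85) and (650,255), the cinnamon at about 45°, and the nutmeg. Setting out for the cinnamon.

```bash
cat > go.py <<'E'
import sys,numpy as np
from plant import robot
# usage: x y z [yaw]; prints shift in tool axes (cm) from measured pose, rows needed, then turn
def go(x,y,z,yaw=None):
    o=robot.get_obs(); p=o["eef_pos"]; w=o["eef_rot"][2]
    d=np.array([x,y,z])-p; c,s=np.cos(w),np.sin(w)
    t=np.array([d[0]*c+d[1]*s, d[0]*s-d[1]*c, -d[2]])*100
    a=0 if yaw is None else (w-yaw+np.pi)%(2*np.pi)-np.pi
    print("tool cm",t.round(2),"rows",(np.linalg.norm(t)/4).round(2),"turn",round(a,3),"j6",o["joint_positions"][5].round(2),"t",round(o["time_s"],2))
if __name__=="__main__": go(*map(float,sys.argv[1:]))
E
python3 go.py .45 .1 .23 2.339
```

```text
tool cm [-36.05 -33.68   0.05] rows 12.33 turn 0.348 j6 -0.18 t 0.1
```

>>> servo_tool([
  [-2.57,-2.4,0,0],
  [-2.57,-2.4,0,0],
  [-2.57,-2.4,0,0],
  [-2.57,-2.4,0,0],
  [-2.57,-2.4,0,0],
  [-2.57,-2.4,0,0],
  [-2.57,-2.4,0,0],
  [-2.57,-2.4,0,0],
], claw=1.0)

```text
time_s: 0.77
eef_pos: [0.3748, 0.297, 0.2311]
eef_rot: [-3.141, -0.0, 2.687]
wrist_force: [0.7, -0.6, 0.4]
gripper_width: 0.996
```

>>> servo_tool([
  [-2.57,-2.4,0,0],
  [-2.57,-2.4,0,0],
  [-2.57,-2.4,0,0],
  [-2.57,-2.4,0,0],
  [-2.57,-2.4,0,0],
  [-2.57,-2.4,0,0],
  [0,0,0,0.12],
  [0,0,0,0.12],
])

```text
time_s: 1.43
eef_pos: [0.451, 0.0994, 0.2311]
eef_rot: [-3.141, -0.0, 2.437]
wrist_force: [1.3, 0.8, -1.6]
gripper_width: 1.006
```

```bash
python3 go.py .461 -.309 .12 2.339
```

```text
tool cm [-27.23 -30.45  11.11] rows 10.58 turn 0.098 j6 -0.89 t 1.43
```

>>> servo_tool([
  [-2.27,-2.54,0,0],
  [-2.27,-2.54,0,0],
  [-2.27,-2.54,0,0],
  [-2.27,-2.54,0,0],
  [-2.27,-2.54,0,0],
  [-2.27,-2.54,1,0],
  [-2.27,-2.54,1.5,0],
  [-2.27,-2.54,1.7,0],
])

```text
time_s: 2.1
eef_pos: [0.4598, -0.1727, 0.1894]
eef_rot: [3.141, 0.002, 2.447]
wrist_force: [0.4, -0.4, -0.3]
gripper_width: 0.999
```

>>> servo_tool([
  [-2.27,-2.54,1.7,0],
  [-2.27,-2.54,1.7,0],
  [-2.27,-2.54,1.7,0],
  [-2.25,-2.5,1.7,0],
  [0,0,0,0.1],
  [0,0,0,0],
])

```text
time_s: 2.6
eef_pos: [0.4635, -0.3082, 0.1195]
eef_rot: [3.142, -0.003, 2.342]
wrist_force: [0.9, 0.0, 2.1]
gripper_width: 1.003
```

```bash
python3 - <<'E'
from h import *
t=read_camera("top");s=read_camera("side")
o=np.zeros((600,800,3),np.uint8)
a=cv2.resize(t[200:350,430:580],None,fx=2.6,fy=2.6); b=cv2.resize(s[330:480,220:420],None,fx=2,fy=2)
o[:390,:390]=a[:,:,::-1]; o[:300,400:800]=b[:,:,::-1]
cv2.imwrite("pics/c2.png",o)
p=robot.get_obs()["eef_pos"]; print(p, w2p("top",p),w2p("side",p))
E
```

```text
[ 0.46374534 -0.30593207  0.12084773] [528.13235393 278.51730652] [295.82948148 363.43065638]
```

View pics/c2.png

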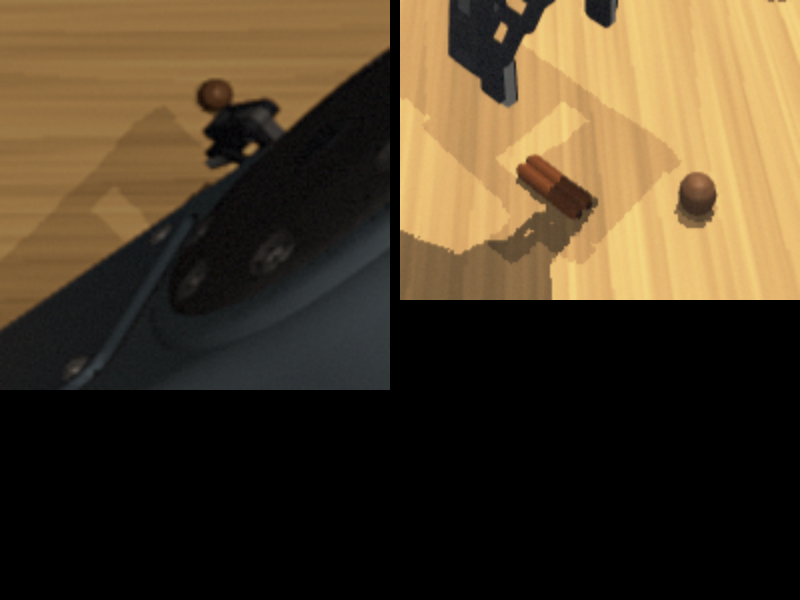

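Side crop: fingertips straddle the cinnamon, near tip at full-frame (274,381) and far tip at (321,342). The projection agrees with the measured TCP within a few pixels. Descending and gripping.

>>> servo_tool([
  [0.1,-0.1,3,0],
  [0.1,-0.1,3,0],
  [0,0,3,0],
  [0,0,1.5,0],
  [0,0,1,0],
  [0,0,0,0],
], newtons=30)

```text
time_s: 3.2
eef_pos: [0.4609, -0.3046, 0.0051]
eef_rot: [3.142, -0.003, 2.349]
wrist_force: [0.0, 0.1, -0.3]
gripper_width: 0.997
```

>>> servo_tool([
  [0,0,0,0],
  [0,0,0,0],
  [0,0,0,0],
  [0,0,0,0],
  [0,0,0,0],
  [0,0,0,0],
  [0,0,0,0],
  [0,0,0,0],
], claw=0.0, newtons=30)

```text
time_s: 3.87
eef_pos: [0.462, -0.3069, 0.0074]
eef_rot: [3.141, 0.002, 2.347]
wrist_force: [0.3, -0.6, 6.1]
gripper_width: 0.224
```

>>> servo_tool([
  [0,0,-2,0],
  [0,0,-4,0],
  [0,0,-4,0],
  [0,0,-4,0],
  [0,0,-4,0],
  [0,0,0,0],
])

```text
time_s: 4.37
eef_pos: [0.4653, -0.31, 0.1945]
eef_rot: [3.141, 0.017, 2.347]
wrist_force: [0.8, -1.3, 0.5]
gripper_width: 0.222
```

```bash
python3 - <<'E'
from h import *
from go import go
go(.545,.018,.19)
s=read_camera("side")
cv2.imwrite("pics/c3.png",np.hstack([cv2.resize(s[200:350,240:390],None,fx=2.6,fy=2.6),cv2.resize(s[200:350,240:390]*0+s[210:360,270:420],None,fx=2.6,fy=2.6)])[:,:,::-1])
o=robot.get_obs();print(o["gripper_width"],o["eef_pos"],w2p("side",o["eef_pos"]))
E
```

```text
tool cm [17.82 28.67  0.45] rows 8.44 turn 0 j6 -1.56 t 4.37
0.22832864034116868 [ 0.46384979 -0.30879834  0.19128964] [294.38337639 324.47666483]
```

View pics/c3.png

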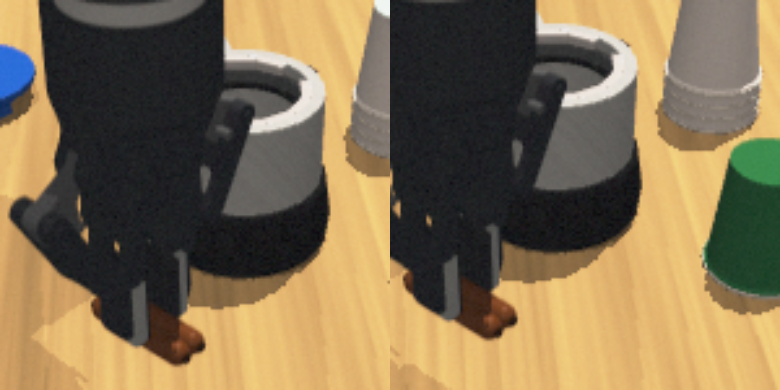

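Cinnamon is held between the pads, roughly centred (side crop (150,330)). Moving over the mill.

>>> servo_tool([
  [1.98,3.17,0,0],
  [1.98,3.17,0,0],
  [1.98,3.17,0,0],
  [1.98,3.17,0,0],
  [1.98,3.17,0,0],
  [1.98,3.17,0,0],
  [1.98,3.17,0,0],
  [1.98,3.17,0,0],
])

```text
time_s: 5.08
eef_pos: [0.5306, -0.0139, 0.185]
eef_rot: [-3.14, -0.002, 2.346]
wrist_force: [0.7, 0.4, -0.4]
gripper_width: 0.22
```

>>> servo_tool([
  [1.98,3.17,0,0],
  [0,0,2,0],
  [0,0,2,0],
  [0,0,1.2,0],
  [0,0,0,0],
  [0,0,0,0],
])

```text
time_s: 5.58
eef_pos: [0.5391, 0.0207, 0.1329]
eef_rot: [-3.139, -0.003, 2.347]
wrist_force: [-0.1, -0.2, 0.3]
gripper_width: 0.226
```

```bash
python3 - <<'E'
from h import *
s=read_camera("side")
cv2.imwrite("pics/c4.png",cv2.resize(s[130:310,240:440],None,fx=3,fy=3)[:,:,::-1])
o=robot.get_obs();print(o["gripper_width"],o["eef_pos"],w2p("side",o["eef_pos"]))
# mill fit in initial pictures: rim bright ring
t=cv2.imread("pics/top0.png")
g=cv2.cvtColor(t,cv2.COLOR_BGR2HSV); m=((g[:,:,1]<60)&(g[:,:,2]>110)).astype(np.uint8)
for (a,b,c,d,h) in [(195,290,305,395,.125),(230,305,195,270,.025)]:
    mm=np.zeros_like(m); mm[a:b,c:d]=m[a:b,c:d]
    cs,_=cv2.findContours(mm,cv2.RETR_EXTERNAL,cv2.CHAIN_APPROX_NONE); k=max(cs,key=cv2.contourArea)
    W=np.array([p2w("top",*q[0],h)[:2] for q in cv2.convexHull(k)]); 
    A=np.c_[2*W,np.ones(len(W))]; sol=np.linalg.lstsq(A,(W**2).sum(1),rcond=None)[0]
    print("circle",sol[:2].round(4),np.sqrt(sol[2]+(sol[:2]**2).sum()).round(4))
E
```

```text
0.2242763183506378 [0.53998554 0.02043044 0.13385678] [330.56846936 228.81821064]
circle [0.5445 0.0205] 0.0594
circle [0.5006 0.263 ] 0.056
```

View pics/c4.png

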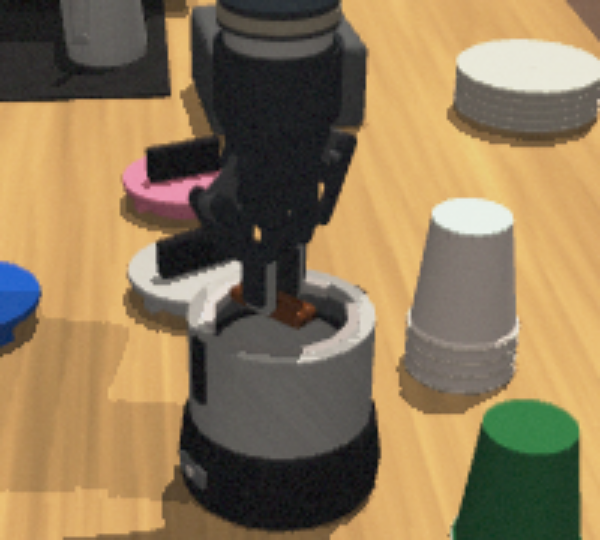

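Stick is over the mouth (crop (272,304) against rim centre (283,318)). Correcting by 4 mm, then releasing.

>>> servo_tool([
  [-0.3,0.3,0.4,0],
  [0,0,0,0],
])

```text
time_s: 5.8
eef_pos: [0.5459, 0.02, 0.1307]
eef_rot: [3.14, 0.002, 2.346]
wrist_force: [0.2, -0.6, -0.3]
gripper_width: 0.228
```

>>> servo_tool([
  [0,0,0,0],
  [0,0,0,0],
  [0,0,0,0],
  [0,0,0,0],
  [0,0,0,0],
  [0,0,-3,0],
  [0,0,-3,0],
], claw=0.5)

```text
time_s: 6.38
eef_pos: [0.5429, 0.0207, 0.1893]
eef_rot: [-3.138, -0.005, 2.347]
wrist_force: [0.3, -0.3, 0.1]
gripper_width: 0.5
```

```bash
python3 go.py .560 -.326 .19
```

```text
tool cm [-25.95 -23.06  -0.07] rows 8.68 turn 0 j6 -0.94 t 6.38
```

>>> servo_tool([
  [-2.9,-2.56,0,0],
  [-2.9,-2.56,0,0],
  [-2.9,-2.56,0,0],
  [-2.9,-2.56,0,0],
  [-2.9,-2.56,0,0],
  [-2.9,-2.56,0,0],
  [-2.9,-2.56,0,0],
  [-2.9,-2.56,0,0],
], claw=0.85)

```text
time_s: 7.05
eef_pos: [0.5606, -0.2904, 0.1903]
eef_rot: [3.142, -0.0, 2.347]
wrist_force: [0.5, -0.6, 0.3]
gripper_width: 0.854
```

>>> servo_tool([
  [-2.75,-2.58,1,0],
  [0,0,4,0],
  [0,0,3,0],
  [0,0,0,0],
])

```text
time_s: 7.38
eef_pos: [0.5574, -0.3241, 0.1037]
eef_rot: [-3.14, -0.014, 2.345]
wrist_force: [0.3, 1.4, -0.3]
gripper_width: 0.85
```

```bash
python3 - <<'E'
from h import *
from go import go
go(.560,-.325,.005)
s=read_camera("side"); o=np.zeros((450,800,3),np.uint8)
o[:,:390]=cv2.resize(s[330:480,300:430],None,fx=3,fy=3)
o[:,400:]=cv2.resize(s[200:300,280:369],(400,450))
cv2.imwrite("pics/c5.png",o[:,:,::-1])
E
```

```text
tool cm [-0.25  0.13  9.87] rows 2.47 turn 0 j6 -1.47 t 7.38
```

View pics/c5.png

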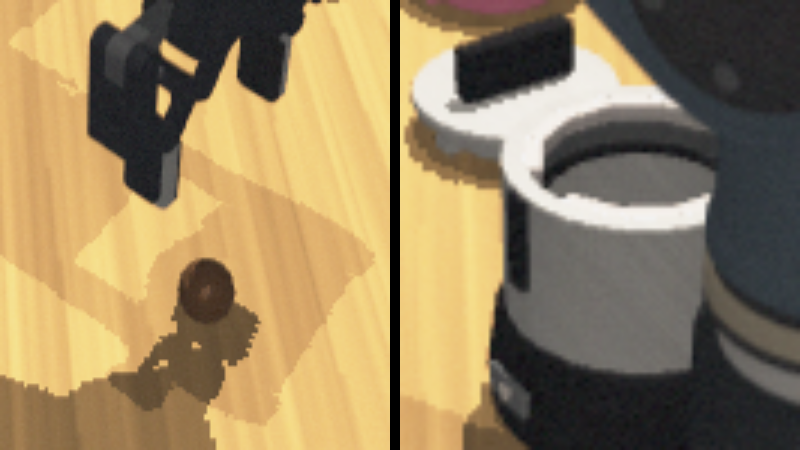

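Cinnamon has dropped out of sight into the bowl with nothing on the rim. The nutmeg at crop (206,290) lies between the tips. Descending.

>>> servo_tool([
  [-0.2,0.1,3,0],
  [0,0,3,0],
  [0,0,2,0],
  [0,0,1.3,0],
  [0,0,0.5,0],
  [0,0,0,0],
])

```text
time_s: 7.93
eef_pos: [0.5644, -0.3269, 0.0127]
eef_rot: [3.142, 0.0, 2.347]
wrist_force: [0.0, -0.2, 0.5]
gripper_width: 0.848
```

>>> servo_tool([
  [0,0,0,0],
  [0,0,0,0],
  [0,0,0,0],
  [0,0,0,0],
  [0,0,0,0],
  [0,0,0,0],
  [0,0,0,0],
], claw=0.0)

```text
time_s: 8.52
eef_pos: [0.5647, -0.3276, 0.0139]
eef_rot: [3.141, 0.002, 2.347]
wrist_force: [0.2, -0.2, 5.3]
gripper_width: 0.277
```

>>> servo_tool([
  [0,0,-2,0],
  [0,0,-4,0],
  [0,0,-4,0],
  [0,0,-4,0],
  [0,0,-4,0],
  [0,0,0,0],
])

```text
time_s: 9.02
eef_pos: [0.5682, -0.3304, 0.202]
eef_rot: [3.14, 0.018, 2.347]
wrist_force: [0.6, -0.7, 0.6]
gripper_width: 0.278
```

```bash
python3 go.py .5445 .0205 .19
```

```text
tool cm [26.7  22.89  1.2 ] rows 8.8 turn 0 j6 -1.47 t 9.02
```

>>> servo_tool([
  [2.97,2.55,0,0],
  [2.97,2.55,0,0],
  [2.97,2.55,0,0],
  [2.97,2.55,0,0],
  [2.97,2.55,0,0],
  [2.97,2.55,0,0],
  [2.97,2.55,0,0],
  [2.97,2.55,0,0],
])

```text
time_s: 9.68
eef_pos: [0.5425, -0.0128, 0.1923]
eef_rot: [3.141, 0.0, 2.346]
wrist_force: [0.3, -0.1, -1.0]
gripper_width: 0.281
```

>>> servo_tool([
  [2.97,2.55,0.2,0],
  [0,0,3,0],
  [0,0,2.5,0],
  [0,0,0,0],
  [0,0,0,0],
])

```text
time_s: 10.1
eef_pos: [0.5394, 0.0248, 0.1345]
eef_rot: [-3.14, -0.003, 2.347]
wrist_force: [-1.1, 0.2, 0.0]
gripper_width: 0.282
```

```bash
python3 - <<'E'
from h import *
from go import go
go(.5445,.0205,.130)
s=read_camera("side")
cv2.imwrite("pics/c6.png",cv2.resize(s[180:260,280:390],None,fx=5,fy=5)[:,:,::-1])
E
```

```text
tool cm [-0.67  0.06  0.45] rows 0.2 turn 0 j6 -0.94 t 10.1
```

View pics/c6.png

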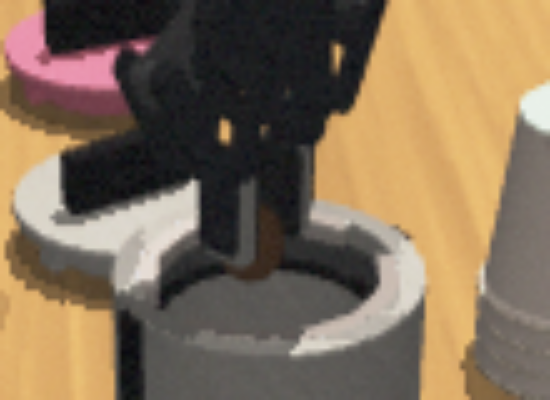

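Nutmeg is held over the mouth (crop (255,250)). Releasing.

>>> servo_tool([
  [-0.5,0,0.3,0],
  [0,0,0,0],
])

```text
time_s: 10.32
eef_pos: [0.5459, 0.0196, 0.1334]
eef_rot: [3.139, 0.003, 2.346]
wrist_force: [-0.5, 1.0, 0.1]
gripper_width: 0.279
```

>>> servo_tool([
  [0,0,0,0],
  [0,0,0,0],
  [0,0,0,0],
  [0,0,0,0],
  [0,0,0,0],
  [0,0,-3,0],
  [0,0,-4,0],
  [0,0,0,0],
], claw=0.55)

```text
time_s: 10.98
eef_pos: [0.5483, 0.0204, 0.2085]
eef_rot: [3.134, 0.01, 2.347]
wrist_force: [2.0, -1.0, 0.7]
gripper_width: 0.551
```

```bash
python3 - <<'E'
from h import *
from go import go
# lid handle direction from top0: dark bar on lid at z .059 top
t=cv2.imread("pics/top0.png"); g=cv2.cvtColor(t,cv2.COLOR_BGR2GRAY)
m=np.zeros_like(g); m[245:292,210:256]=(g[245:292,210:256]<65)
k,l,st,ce=cv2.connectedComponentsWithStats(m); i=1+np.argmax(st[1:,4])
pts=np.argwhere(l==i)[:,::-1]; W=np.array([p2w("top",*q,.050)[:2] for q in pts])
c=W.mean(0); u,s,v=np.linalg.svd(W-c,full_matrices=False); print("bar",c,np.degrees(np.arctan2(v[0,1],v[0,0])),2*np.sqrt(3)*s/np.sqrt(len(W)))
# notch: polar sampling of flange darkness at r=.046 z=.125 about mill centre
b=cv2.GaussianBlur(g,(3,3),0)
M=np.array([.5445,.0205])
A=np.radians(np.arange(0,360,3))
val=[b[tuple(w2p("top",[M[0]+.0465*np.cos(a),M[1]+.0465*np.sin(a),.125]).round().astype(int)[::-1])] for a in A]
print([(int(round(np.degrees(a))),int(x)) for a,x in zip(A,val) if x<110])
go(.5006,.263,.19)
E
```

```text
bar [0.49932283 0.2597465 ] -149.65965963875118 [0.07053567 0.01694385]
[(12, 103), (15, 52), (18, 36), (21, 47), (24, 34), (27, 47), (30, 39), (33, 34), (36, 45), (39, 40), (42, 79), (192, 67), (195, 44), (198, 27), (201, 32), (204, 33), (207, 43), (210, 32), (213, 29), (216, 41), (219, 43), (222, 79)]
tool cm [20.65 13.59  1.85] rows 6.2 turn 0 j6 -0.94 t 10.98
```

Mill's notch axis is about 27.5°, the lid bar about 30.3°, and the circle fits match the known radii (59.4 against 60 mm, 56 against 57 mm). Going above the lid.

>>> servo_tool([
  [2.95,1.94,0,0],
  [2.95,1.94,0,0],
  [2.95,1.94,0,0],
  [2.95,1.94,0,0],
  [2.95,1.94,0,0],
  [2.95,1.94,0,0],
  [2.95,1.94,0,0],
  [0,0,0,-0.12],
], claw=0.7)

```text
time_s: 11.65
eef_pos: [0.4945, 0.2692, 0.2025]
eef_rot: [3.139, -0.001, 2.473]
wrist_force: [-0.9, -0.7, 1.2]
gripper_width: 0.696
```

>>> servo_tool([
  [0,0,1,-0.12],
  [0,0,1,-0.12],
  [0,0,1,-0.12],
  [0,0,1,-0.12],
  [0,0,1,-0.12],
  [0,0,1,-0.12],
  [0,0,1,-0.12],
  [0,0,1,-0.12],
])

```text
time_s: 12.32
eef_pos: [0.4963, 0.2636, 0.1219]
eef_rot: [3.142, 0.0, -2.85]
wrist_force: [-0.6, -0.7, 0.5]
gripper_width: 0.698
```

>>> servo_tool([
  [0,0,0,-0.12],
  [0,0,0,-0.12],
  [0,0,0,0],
  [0,0,0,0],
])

```text
time_s: 12.65
eef_pos: [0.4963, 0.2635, 0.1223]
eef_rot: [-3.142, 0.0, -2.619]
wrist_force: [-0.1, -0.7, -0.5]
gripper_width: 0.698
```

```bash
python3 - <<'E'
from h import *
from go import go
go(.5006,.263,.04,-2.613)
s=read_camera("side");t=read_camera("top")
o=np.hstack([cv2.resize(t[190:290,300:400],None,fx=4,fy=4),cv2.resize(s[150:250,250:350],None,fx=4,fy=4)])
cv2.imwrite("pics/c7.png",o[:,:,::-1])
E
```

```text
tool cm [-0.35 -0.26  8.23] rows 2.06 turn -0.006 j6 -1.8 t 12.65
```

View pics/c7.png

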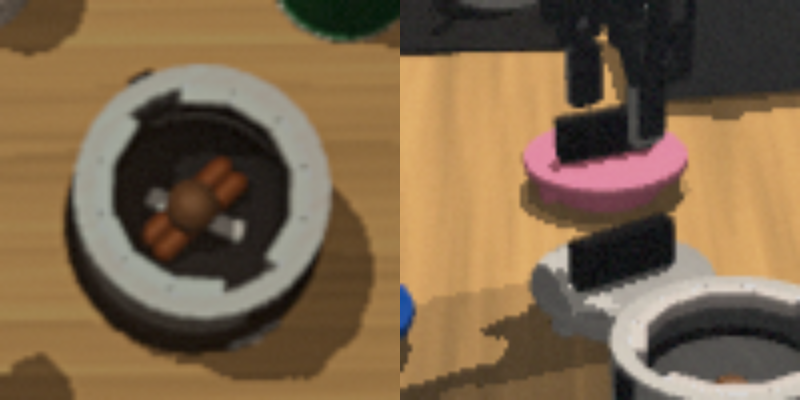

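Both spices lie in the bowl, nutmeg on the cinnamon at crop (190,205). The gripper stands over the steel lid's bar. Descending.

>>> servo_tool([
  [-0.35,-0.26,2,0],
  [0,0,3,0],
  [0,0,2.5,0],
  [0,0,0.7,0],
  [0,0,0,0],
  [0,0,0,0],
])

```text
time_s: 13.25
eef_pos: [0.5009, 0.2631, 0.0406]
eef_rot: [-3.142, 0.0, -2.617]
wrist_force: [0.1, -0.0, 1.0]
gripper_width: 0.697
```

```bash
python3 - <<'E'
from h import *
from go import go
go(.5006,.263,.032,-2.613)
s=read_camera("side");o=robot.get_obs();print(o["eef_pos"],w2p("side",o["eef_pos"]),w2p("side",[.5006,.263,.059]))
cv2.imwrite("pics/c8.png",cv2.resize(s[170:250,260:360],None,fx=6,fy=6)[:,:,::-1])
E
```

```text
tool cm [0.03 0.01 0.86] rows 0.22 turn -0.004 j6 -1.81 t 13.25
[0.50142106 0.26328633 0.04133334] [305.27180065 212.08691648] [304.80631996 205.71281777]
```

View pics/c8.png

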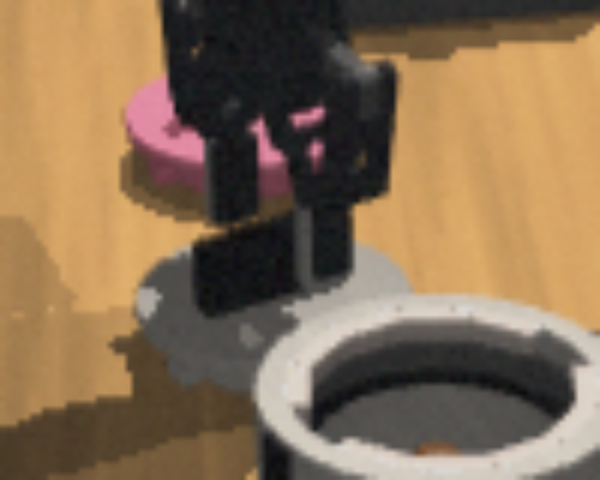

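Fingers straddle the bar (crop (255,260)), one on either side. Lowering 8 mm and gripping.

>>> servo_tool([
  [0,0,0.4,0],
  [0,0,0.4,0],
  [0,0,0,0],
])

```text
time_s: 13.55
eef_pos: [0.5007, 0.263, 0.0326]
eef_rot: [-3.141, 0.001, -2.616]
wrist_force: [-0.3, -0.5, 0.1]
gripper_width: 0.694
```

>>> servo_tool([
  [0,0,0,0],
  [0,0,0,0],
  [0,0,0,0],
  [0,0,0,0],
  [0,0,0,0],
  [0,0,0,0],
  [0,0,0,0],
  [0,0,0,0],
], claw=0.0, newtons=60)

```text
time_s: 14.22
eef_pos: [0.5008, 0.263, 0.0326]
eef_rot: [-3.141, 0.001, -2.616]
wrist_force: [0.7, -0.9, 3.0]
gripper_width: 0.15
```

>>> servo_tool([
  [0,0,-1,0],
  [0,0,-3,0],
  [0,0,-4,0],
  [0,0,-4,0],
  [0,0,-3,0],
  [0,0,0,0],
  [0,0,0,0],
])

```text
time_s: 14.8
eef_pos: [0.5013, 0.2633, 0.1844]
eef_rot: [-3.141, 0.004, -2.616]
wrist_force: [-0.5, -0.5, -2.6]
gripper_width: 0.15
```

```bash
python3 go.py .5445 .0205 .18 -2.662
```

```text
tool cm [  8.44 -23.18   0.44] rows 6.17 turn 0.046 j6 -1.81 t 14.8
```

>>> servo_tool([
  [1.2,-3.31,0,0],
  [1.2,-3.31,0,0],
  [1.2,-3.31,0,0],
  [1.2,-3.31,0,0],
  [1.2,-3.31,0,0],
  [1.2,-3.31,0,0],
  [1.24,-3.32,0,0.045],
  [0,0,0,0],
])

```text
time_s: 15.47
eef_pos: [0.5443, 0.0142, 0.1802]
eef_rot: [-3.14, -0.003, -2.668]
wrist_force: [0.6, 0.4, -2.2]
gripper_width: 0.152
```

>>> servo_tool([
  [0,0,0.5,0],
  [0,0,0.5,0],
  [0,0,0,0],
  [0,0,0,0],
])

```text
time_s: 15.8
eef_pos: [0.5423, 0.0217, 0.171]
eef_rot: [3.139, -0.003, -2.659]
wrist_force: [0.2, -0.0, -2.8]
gripper_width: 0.151
```

```bash
python3 - <<'E'
from h import *
from go import go
go(.5445,.0205,.1386,-2.662)
s=read_camera("side");t=read_camera("top")
o=np.hstack([cv2.resize(t[190:290,300:400],None,fx=4,fy=4),cv2.resize(s[170:270,283:383],None,fx=4,fy=4)])
cv2.imwrite("pics/c9.png",o[:,:,::-1])
E
```

```text
tool cm [-0.14 -0.21  3.24] rows 0.81 turn 0.003 j6 -2.22 t 15.8
```

View pics/c9.png

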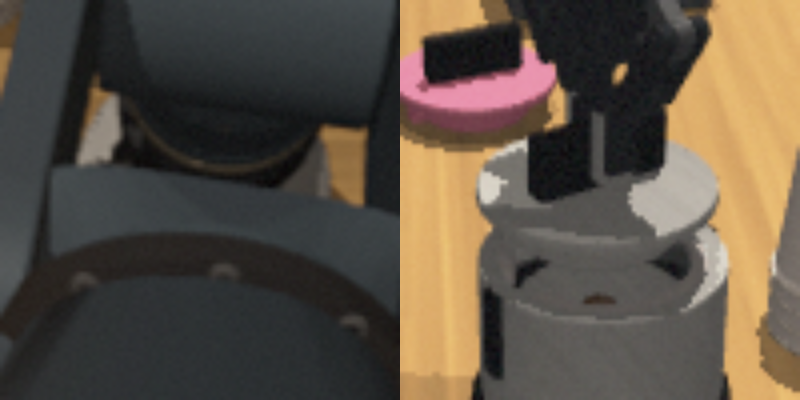

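Side crop: lid spans columns 477–718 and the rim 480–729, so the lid sits about 3 mm left of the rim, in line with the measured TCP offset. Correcting and lowering gently.

>>> servo_tool([
  [-0.18,-0.23,0,0],
  [0,0,0,0],
  [0,0,0.4,0],
  [0,0,0.4,0],
  [0,0,0.3,0],
  [0,0,0,0],
  [0,0,0,0],
])

```text
time_s: 16.48
eef_pos: [0.5461, 0.0189, 0.1609]
eef_rot: [3.141, -0.001, -2.662]
wrist_force: [0.7, 0.9, -1.7]
gripper_width: 0.153
```

```bash
python3 go.py .545 .0205 .1386 -2.662
```

```text
tool cm [0.02 0.19 2.23] rows 0.56 turn 0.0 j6 -2.22 t 16.48
```

>>> servo_tool([
  [0,0.15,0,0],
  [0,0,0,0],
  [0,0,0.3,0],
  [0,0,0.3,0],
  [0,0,0.2,0],
  [0,0,0,0],
  [0,0,0,0],
])

```text
time_s: 17.07
eef_pos: [0.5456, 0.0202, 0.153]
eef_rot: [3.141, -0.0, -2.661]
wrist_force: [-0.2, -0.7, -1.5]
gripper_width: 0.155
```

```bash
python3 go.py .545 .0205 .1386 -2.662
```

```text
tool cm [0.04 0.05 1.44] rows 0.36 turn 0.001 j6 -2.22 t 17.07
```

No contact with the foot already 4–5 mm below the rim top. Continuing.

>>> servo_tool([
  [0,0,0.3,0],
  [0,0,0.3,0],
  [0,0,0.3,0],
  [0,0,0.2,0],
  [0,0,0,0],
  [0,0,0,0],
])

```text
time_s: 17.57
eef_pos: [0.5456, 0.0202, 0.1421]
eef_rot: [3.141, -0.0, -2.661]
wrist_force: [0.3, 0.5, -0.8]
gripper_width: 0.154
```

>>> servo_tool([
  [0,0,0.2,0],
  [0,0,0.15,0],
  [0,0,0.1,0],
  [0,0,0,0],
  [0,0,0,0],
])

```text
time_s: 17.98
eef_pos: [0.5459, 0.0202, 0.1386]
eef_rot: [-3.141, 0.0, -2.661]
wrist_force: [-2.3, 0.2, 4.7]
gripper_width: 0.152
```

Home: z is exactly grip height plus 106 mm with about 7 N of seat contact. Twisting clockwise.

>>> servo_tool([
  [0,0,0,0],
  [0,0,0,0],
  [0,0,0,0.06],
  [0,0,0,0.1],
  [0,0,0,0.1],
  [0,0,0,0.1],
  [0,0,0,0.04],
  [0,0,0,0],
])

```text
time_s: 18.65
eef_pos: [0.5463, 0.0198, 0.1386]
eef_rot: [-3.14, 0.001, -3.061]
wrist_force: [-1.3, -1.5, 5.0]
gripper_width: 0.153
```

>>> servo_tool([
  [0,0,0,0.08],
  [0,0,0,0.1],
  [0,0,0,0.1],
  [0,0,0,0.1],
  [0,0,0,0.07],
  [0,0,0,0],
  [0,0,0,0],
  [0,0,0,0],
])

```text
time_s: 19.32
eef_pos: [0.5457, 0.0189, 0.1386]
eef_rot: [-3.139, 0.001, 2.774]
wrist_force: [-2.9, -4.3, 5.8]
gripper_width: 0.148
```

```bash
python3 - <<'E'
from h import *
o=robot.get_obs();print(o["eef_pos"],o["eef_rot"],o["wrist_force"],o["torque"],o["gripper_width"])
s=read_camera("side")
cv2.imwrite("pics/c10.png",cv2.resize(s[170:300,280:430],None,fx=5,fy=4.6)[:598,:,::-1])
# expected bar ends in side view for lid yaw (deg) and observed bar
for a in (27.5,-20.9,-16):
    d=.035*np.array([np.cos(np.radians(a)),np.sin(np.radians(a))])
    q=[(w2p("side",[.545+k*d[0],.0203+k*d[1],.165])-[280,170])*[5,4.6] for k in(-1,1)]; print(a,np.round(q))
E
```

```text
[0.54572826 0.01891346 0.13855671] [-3.13946596e+00  1.00140342e-03  2.77377130e+00] [-2.85459537 -4.33535033  5.83027529] [-0.45294475  0.42880486  0.13184706] 0.14789995452675428
27.5 [[187. 226.]
 [344. 183.]]
-20.9 [[178. 193.]
 [358. 216.]]
-16 [[176. 196.]
 [360. 212.]]
```

View pics/c10.png

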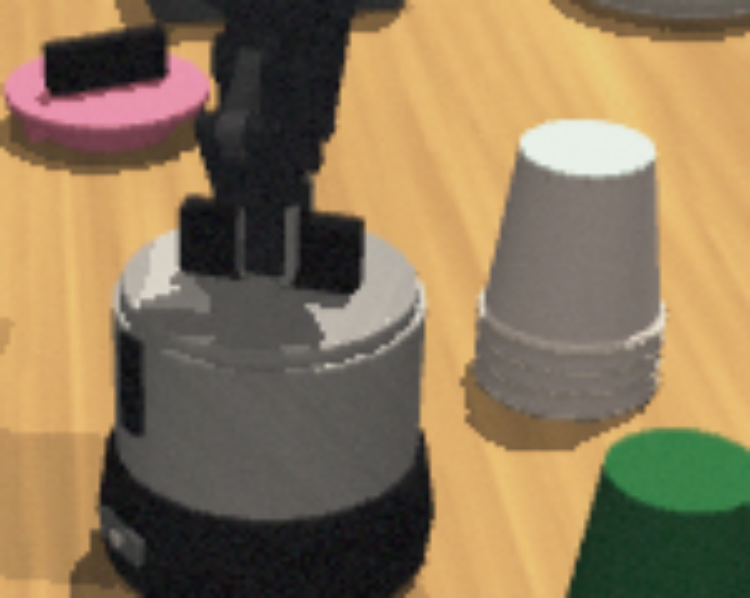

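Bar edge runs (185,196) to (362,216), i.e. about −19°, so the lid has turned about 46–48° from the notch. It sits flat and the cups are untouched. I'll add a small trim for the 0.08 lag, settle, then verify.

>>> servo_tool([
  [0,0,0,0.03],
  [0,0,0,0],
  [0,0,0,0],
  [0,0,0,0],
  [0,0,0,0],
  [0,0,0,0],
  [0,0,0,0],
  [0,0,0,0],
])

```text
time_s: 20.03
eef_pos: [0.5455, 0.0189, 0.1386]
eef_rot: [-3.139, 0.001, 2.745]
wrist_force: [-1.9, -4.3, 8.1]
gripper_width: 0.148
```

```bash
python3 - <<'E'
from plant import robot, order
o=robot.get_obs(); print({k:o[k] for k in("time_s","eef_pos","eef_rot","wrist_force","torque","gripper_width")}, abs(o["qd"]).max())
print(order.close_job())
E
```

```text
{'time_s': 20.0333, 'eef_pos': array([0.54551153, 0.01889131, 0.13856811]), 'eef_rot': array([-3.13911663e+00,  7.46974682e-04,  2.74467874e+00]), 'wrist_force': array([-1.89855599, -4.31412848,  8.05817639]), 'torque': array([-0.53075099,  0.42734054,  0.33587256]), 'gripper_width': 0.1475787369826196} 0.0010469420533295321
the job is handed in; nothing more can be done
None
```

The cinnamon stick and nutmeg are in the mill's bowl, and the steel lid is home in the mouth, twisted clockwise to about the pulse position. I handed the job in at 20 s with the lid still gripped at a 60 N setting; handing in reports no verdict.

Last checks:
- **Spices:** both were seen in the bowl from above, the nutmeg lying on the cinnamon, before the lid went on.
- **Seat:** the fingers stood exactly 106 mm above the height at which they gripped the lid, which matches fully home. The gripper was within about 2 mm of the measured mill centre and pressed lightly (about 8 N upward at the wrist).
- **Twist:** the wrist turned 0.88 rad, so the collar should stand at about 0.76–0.80 rad after its lag. The side view before the last 0.03 rad trim showed the bar at about −19°, which suggested about 0.73.
- **Stillness:** the arm was still at hand-in.
- **Cups:** the paper cups looked untouched in the last side view.

The collar angle was never read directly. The wrist moment disagreed between readings: 0.13 N m before the trim and 0.34 N m after, where the spring should give about 0.19. I put this down to noise and friction and relied on the turn angle.

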